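# Right the toppled bottle and battery pack

## Robot

A 6-joint arm with a two-finger parallel gripper is mounted at the origin on a cart in front of the work surface, level with it; the furniture and walls round the work are solid. World frame = base frame: x ahead of the robot, y to its left, z up, the work surface at z = 0. Lengths are in m, angles in rad, forces in N, time in s.
With the tool pointing down it reaches from about 0.325 to 0.925 m from the base axis. Payload 3.1 kg.
Tool frame: the origin (TCP) lies at the very end of the fingers, on their centre line; the grasp point (between the pads) lies 19 mm behind it; z points along the fingers, y is the line along which they close (so a half turn about z gives the same grasp; the last joint's range is limited). The gripper opens to 85 mm and grips with 20 to 120 N. Pads are 22 mm wide; open, the fingers measure 114 mm over their backs; the gripper's body (76 mm by 85 mm) begins 54 mm behind the grasp point. The pads swing forward as they close: fully open they stand 13 mm farther back than shut.
Start: joints at [1.193, 0.217, 1.613, -0, 1.311, -0.112], TCP at [0.164, 0.603, 0.231] pointing down, gripper open.
Joint ranges: [-2.75, 2.75], [-0.78, 2.1], [0.31, 2.55], [-1.13, 4.27], [0.13, 2.63], [-2.58, 2.58]. Speed limits (rad/s): [2.79, 2.79, 3.14, 3.14, 3.14, 3.14].

## Interface

Orientations are given as a unit quaternion [w, x, y, z].
In Python, from plant import get_obs, capture, camera_model, hand_in gives the robot as it stands.
- The arm moves only by the shell command python3 -m inch 'ROWS' [FORCE]. ROWS is a JSON object of lists of equal length, an entry for each row: "xyz": the shift along the tool's x, y, z scaled (see below), a list of three; "dr": the turn, a rotation vector about the tool's x, y, z scaled (see below), a list of three; "fingers": the opening, from -1 (shut) to 1 (fully open). In form: {"xyz": [[x, y, z], ...], "dr": [[rx, ry, rz], ...], "fingers": [fingers, ...]}. A call has 1 to 20 rows; each row is the pose to reach, as a shift and turn from the pose commanded when the call began, along the tool's axes at that moment, turning the shorter way round; what a row does not reach only later rows make up. The controller multiplies each number of a shift by 250 mm and each number of a turn by 360 degrees. A row lasts 1/12 s, in which the tool goes at most 41.7 mm and 7.16 degrees, less where a joint would pass 70% of its speed; a pose out of reach is approached as far as the arm can. A call with a number of a shift or a turn outside -1 to 1 is refused whole. A call with a gripper value outside its range is refused whole. The fingers move at their own pace and stop on an object; FORCE is the grip in N (left out, the last holds). Time passes only in rows, so rows that repeat a pose let the fingers close. It gives the time, the measured TCP pose, the force, the opening and the grip force at its end, in the units of the state.
- get_obs(): the state, without advancing time (a new reading comes with each control period).
- capture(name): name is "side" or "top"; returns the picture (384x512x3 uint8, blue, green, red); there is no depth.
- camera_model(name): a dict with "K" (3x3 intrinsics, pixels), "dist_coeffs" ([k1, k2, p1, p2, k3] as OpenCV has them; the pictures are not rectified), "extrinsics" (4x4, takes a point from camera to world coordinates). Camera axes: x right, y down, z forward; pixel columns grow to the right and rows downward; lengths in m; the calibration is good to about 2 mm. A picture is of the moment at which its call begins. camera_model takes no time and is no camera call.
- hand_in(): hands the job in; it is judged then, once.
The state is a dict: "clock": time; "joint_positions": joint angles; "qvel": joint speeds; "joint_torque": joint torques, N m; "position": TCP position; "eef_rot": TCP orientation; "wrist_force": force on the tool from outside, world axes, zero at the start; "ft_torque": the same for the moment, N m; "width": finger opening in m; "grasp_force": force on a finger pad.
Only numpy, scipy, OpenCV 4.12 (cv2) and the standard library are available. Lean on these libraries where they do the work, as an engineer would, in place of code of your own. Each camera call takes 0.05 s, during which the arm holds its last target. There are 200 camera calls.

## Task

The bench was bumped and two things fell over. Stand the red thread-lock bottle upright with its whole foot on the round black rubber mat, and stand the battery pack upright in the charger dock with its square plug pushed fully home in the socket. Leave everything else on the bench where it is.

Things in the scene. Friction and masses are not known exactly. Their poses are not given: they have to be found in the camera images.
- bottle: red thread-lock bottle lying on its side: round body 32 mm in diameter and 64 mm long, then a white nozzle 16 mm in diameter narrowing, 88 mm long in all. Origin at the centre of its flat foot; its z axis runs from the foot to the nozzle tip
- pack: black battery pack lying on a side: body 44 x 44 x 94 mm, grey band at its blind end, orange plug 24 x 24 mm standing out 16 mm from the other end (last 8 mm tapered to 18 x 18). Origin at half the 110 mm total length; z along the length away from the plug (plug tip z = -55 mm, body shoulder -39, blind end +55); x, y square to its sides. Fits the socket in any of four turns
- mat: fixed round black rubber mat lying on the bench, 84 mm in diameter, 4 mm thick; origin at the centre of its underside
- dock: fixed grey charger dock, a block 80 x 80 mm and 32 mm high with a square socket in the middle of its top, framed in orange; origin at the centre of its underside, x and y axes parallel to its sides and to the socket's sides
- dock_socket (a point): centre of the socket's mouth, level with the dock's top (32 mm above the bench); the socket is 27 x 27 mm and 20 mm deep, so the pack's shoulder rests on the dock's top when the plug is home (pack origin then 39 mm above this point)
- stud_left: bystander: round road stud, 108 mm in diameter, 49 mm high, origin at the centre of its underside
- stud_back_right: bystander: round road stud, 108 mm in diameter, 57 mm high, origin at the centre of its underside
- stud_back_left: bystander: round road stud, 108 mm in diameter, 49 mm high, origin at the centre of its underside
- stud_right: bystander: round road stud, 108 mm in diameter, 57 mm high, origin at the centre of its underside
- tape: bystander: roll of tan tape lying flat, 101 mm in diameter, 24 mm high, origin at the centre of its underside
- green_cup: bystander: green cup, 73 mm in diameter, 30 mm high, origin at the centre of its underside
- red_pliers: bystander: red pliers lying flat, 55 x 170 x 13 mm, origin at the centre of the underside
- driver_bit (a point): bit tip, 50 mm above the bench, of a fixed obstacle: a slim air screwdriver hanging straight over this point, 45 mm thick, its top 350 mm above the bench. A bar 167 mm high runs from it towards the robot to a post 180 mm away; a stiff yellow hose rises from its top to 435 mm and arches back towards the robot, bulging up to 120 mm to the left (+y) of this point
- drawer_corner (a point): nearest upper corner, 107 mm above the bench, of a fixed obstacle: the pulled-out blue drawer of a grey parts cabinet at the left; the drawer reaches 75 mm towards the robot (-x) from here to the cabinet, which is 165 mm high and goes on 170 mm more; both lie to the left (+y) of this point, none to its right
- white_marker: bystander: white marker with a black cap, lying, 19 x 126 x 19 mm, origin at the centre of the underside
There are look-alikes about, which are no part of the job. What is shaped like the dock but purple is not meant.

How it is judged:
By the outcome, as a careful person would: the job done as asked, in the order asked, and still so for the second after the job is handed in, with the robot touching nothing.
It also fails if it takes over 72 s, if anything falls off the work surface, if the arm or the gripper's body presses on something with over 40 N, if the wrist force passes 120 N, or if a joint passes its speed limit or range.

## Working session

There is one attempt and no reset: what is moved stays moved. The work goes in short steps, Python scripts to look and compute and a shell command to move; the robot and the scene stay as the last step left them, time stands still between calls to the robot, and variables do not carry over. Pictures are saved under pics/ and viewed, at most 10 in all, crops included, and the job is handed in when it is done.

```bash
ls; mkdir -p pics; python3 - <<'E'
from plant import *
import cv2,json
for n in("side","top"):
    cv2.imwrite(f"pics/{n}0.png",capture(n)); m=camera_model(n); print(n,m)
print(get_obs())
E
```

```text
pics
side {'K': array([[356.99249394,   0.        , 252.95278947],
       [  0.        , 356.99249394, 190.10897204],
       [  0.        ,   0.        ,   1.        ]]), 'dist_coeffs': array([-0.0042479,  0.       ,  0.       ,  0.       ,  0.       ]), 'extrinsics': array([[-4.42373925e-01,  7.84987057e-01, -4.33705695e-01,
         1.08219367e+00],
       [ 8.96830066e-01,  3.87781653e-01, -2.12887814e-01,
         4.21126561e-01],
       [ 1.06893292e-03, -4.83136325e-01, -8.75544487e-01,
         1.17460939e+00],
       [ 0.00000000e+00,  0.00000000e+00,  0.00000000e+00,
         1.00000000e+00]])}
top {'K': array([[390.63763338,   0.        , 255.19501825],
       [  0.        , 390.63763338, 186.93960785],
       [  0.        ,   0.        ,   1.        ]]), 'dist_coeffs': array([-0.01061308,  0.        ,  0.        ,  0.        ,  0.        ]), 'extrinsics': array([[ 0.01110909, -0.99110431,  0.13262293,  0.40230028],
       [-0.99987595, -0.00952929,  0.01254079,  0.15233645],
       [-0.01116543, -0.13274579, -0.99108722,  1.15708303],
       [ 0.        ,  0.        ,  0.        ,  1.        ]])}
{'clock': 0.1, 'joint_positions': array([ 1.19277712e+00,  2.17698644e-01,  1.61482850e+00,  1.53607640e-05,
        1.31128835e+00, -1.12202423e-01]), 'qvel': array([-3.35127437e-05, -1.19993133e-03, -3.40604885e-03,  5.94912472e-04,
       -2.35752565e-04, -8.46172050e-04]), 'joint_torque': array([-6.23647702e-04, -3.98085451e+01, -3.04964805e+01, -1.75271653e-04,
        4.33931913e-03, -6.56913926e-06]), 'position': array([0.16388096, 0.60234889, 0.23005785]), 'eef_rot': array([-2.76901519e-04,  1.32519318e-01,  9.91179799e-01, -1.07640285e-03]), 'wrist_force': array([ 0.31811998,  0.19397947, -0.22148895]), 'ft_torque': array([ 0.01114825, -0.02735809, -0.04731169]), 'grasp_force': 0.0, 'width': 0.08560859061569985}
```

```bash
python3 - <<'E'
import cv2
for n in("side","top"):
    cv2.imwrite(f"pics/{n}0b.png",cv2.resize(cv2.imread(f"pics/{n}0.png"),(800,600),interpolation=cv2.INTER_CUBIC))
E
```

```text
(no output)
```

View pics/side0b.png

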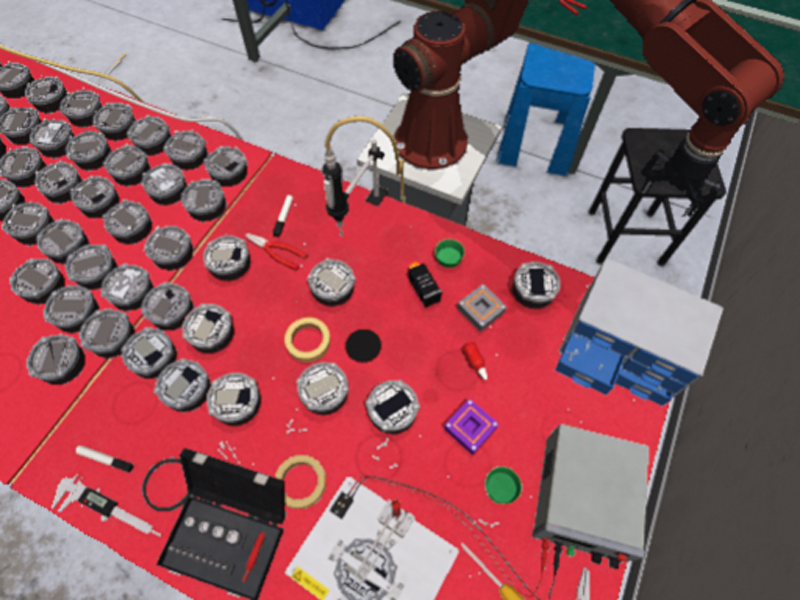

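View pics/top0b.png

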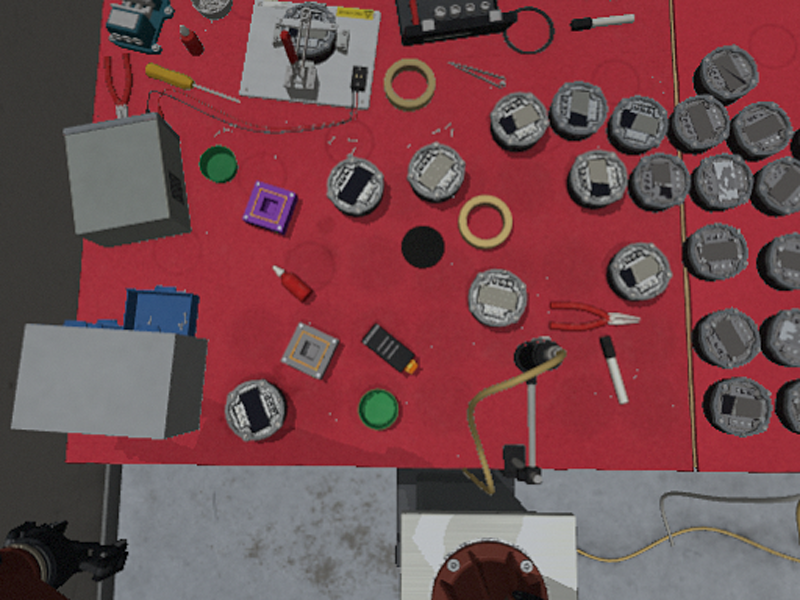

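```bash
python3 - <<'E'
import cv2
t=cv2.imread("pics/top0.png"); s=cv2.imread("pics/side0.png")
R=lambda i,x0,y0,w,h,k: cv2.resize(i[y0:y0+h,x0:x0+w],None,fx=k,fy=k,interpolation=cv2.INTER_CUBIC)
a=R(t,150,140,160,115,5); b=R(t,108,12,28,28,5); a[-140:,:140]=b
cv2.imwrite("pics/t1.png",a)
cv2.imwrite("pics/s1.png",R(s,205,150,130,100,6))
E
```

```text
(no output)
```

View pics/t1.png

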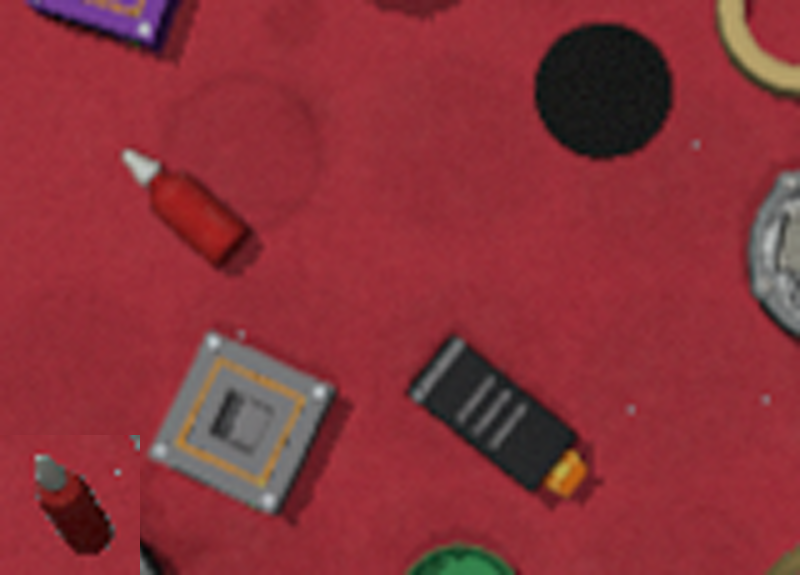

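View pics/s1.png

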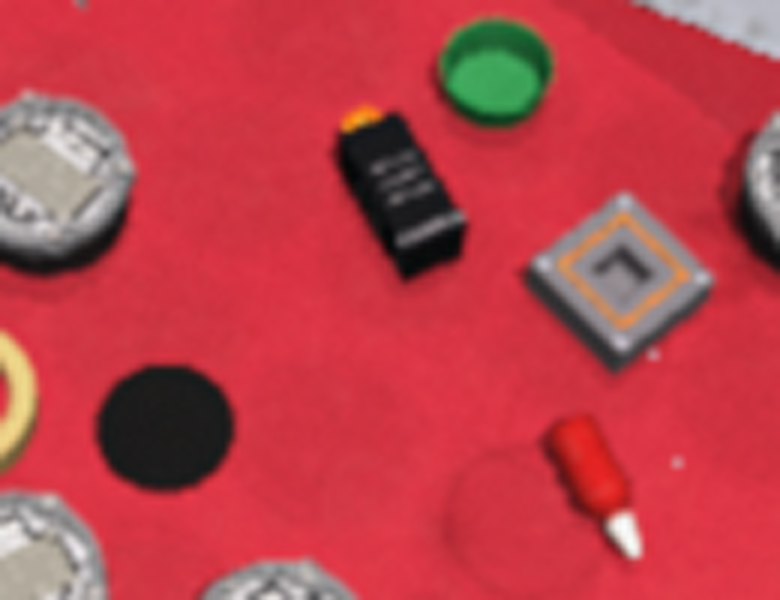

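```bash
cat > h.py <<'E'
import numpy as np, cv2
from plant import *
from scipy.spatial.transform import Rotation as R
M={n:camera_model(n) for n in("side","top")}
def und(n,p): return cv2.undistortPoints(np.array([[p]],float),M[n]["K"],M[n]["dist_coeffs"])[0,0]
def tri(pt,ps):
    P=[np.linalg.inv(M[n]["extrinsics"])[:3] for n in("top","side")]
    X=cv2.triangulatePoints(P[0],P[1],und("top",pt),und("side",ps)); return (X[:3]/X[3]).ravel()
def plane(n,p,z):
    E=M[n]["extrinsics"]; d=E[:3,:3]@np.r_[und(n,p),1]; o=E[:3,3]; return o+d*(z-o[2])/d[2]
ct=lambda u,v,k=5,x0=150,y0=140:((u+.5)/k-.5+x0,(v+.5)/k-.5+y0)
cs=lambda u,v,k=6,x0=205,y0=150:((u+.5)/k-.5+x0,(v+.5)/k-.5+y0)
cb=lambda u,v:((u+.5)*.64-.5,(v+.5)*.64-.5)
E
python3 - <<'E'
from h import *
np.set_printoptions(precision=4,suppress=True)
pts={"dB":((275,513),(625,195)),"dL":((152,453),(712,277)),"dT":((213,333),(620,350)),"dR":((328,385),(530,265)),
"mat":((604,91),(165,428)),"tip":((127,156),(634,554)),"foot":((236,250),(569,429)),"sho":((170,190),(611,503)),
"pBl1":((458,337),(398,245)),"pBl2":((410,392),(462,212)),"pP1":((580,440),(340,153)),"pP2":((532,492),(398,112))}
H={"d":.032,"m":.004,"t":.016,"f":.016,"s":.016,"p":.044}
for k,(a,b) in pts.items():
    z=H[k[0]]; print(k,tri(ct(*a),cs(*b)),plane("top",ct(*a),z),plane("side",cs(*b),z))
print("bit",plane("side",cb(340,229),.05)); print("drawer",plane("top",cb(198,293),.107))
for n,p,z in(("studL",(256,410),.05),("cup",(379,409),.03),("studBL",(355,186),.04),("studBR?",(437,172),.05),("studR",(498,298),.05),("tape",(486,222),.024),("purple",(271,207),.03),("pli",(595,317),.01)): print(n,plane("top",cb(*p),z))
E
```

```text
dB [0.3916 0.3116 0.0264] [0.3922 0.3094 0.032 ] [0.3943 0.3135 0.032 ]
dL [0.4252 0.3815 0.033 ] [0.4255 0.3811 0.032 ] [0.4243 0.3821 0.032 ]
dT [0.4945 0.3495 0.0311] [0.4949 0.3482 0.032 ] [0.4945 0.3507 0.032 ]
dR [0.4656 0.2805 0.0326] [0.4656 0.2808 0.032 ] [0.4654 0.2803 0.032 ]
mat [ 0.6463  0.1229 -0.0018] [0.6454 0.1222 0.004 ] [0.6482 0.1253 0.004 ]
tip [0.6018 0.406  0.0128] [0.6011 0.4057 0.016 ] [0.6033 0.4056 0.016 ]
foot [0.5457 0.3408 0.0107] [0.5454 0.339  0.016 ] [0.5477 0.3422 0.016 ]
sho [0.5805 0.3807 0.0154] [0.5809 0.3793 0.016 ] [0.5801 0.382  0.016 ]
pBl1 [0.4934 0.2053 0.0423] [0.4931 0.2058 0.044 ] [0.4945 0.205  0.044 ]
pBl2 [0.461  0.2318 0.0523] [0.4614 0.2326 0.044 ] [0.4565 0.2303 0.044 ]
pP1 [0.4355 0.1368 0.0142] [0.4352 0.1356 0.044 ] [0.4515 0.1457 0.044 ]
pP2 [0.4055 0.1632 0.0384] [0.4057 0.1625 0.044 ] [0.4085 0.1652 0.044 ]
bit [ 0.413  -0.0605  0.05  ]
drawer [0.5383 0.5162 0.107 ]
studL [0.3355 0.4201 0.05  ]
cup [0.3389 0.2006 0.03  ]
studBL [0.7541 0.2521 0.04  ]
studBR? [0.7794 0.0975 0.05  ]
studR [ 0.5418 -0.0144  0.05  ]
tape [0.6904 0.0029 0.024 ]
purple [0.7148 0.4123 0.03  ]
pli [ 0.5126 -0.2024  0.01  ]
```

```bash
cat >> h.py <<'E'
def rot(heading,phi,flip=1):
    """tool pointing along heading (deg, horizontal), phi deg below horizontal, closing axis horizontal"""
    h=np.radians(heading); f=np.radians(phi)
    z=np.r_[np.cos(f)*np.cos(h),np.cos(f)*np.sin(h),-np.sin(f)]
    y=flip*np.r_[-np.sin(h),np.cos(h),0]; return np.c_[np.cross(y,z),y,z]
def q2R(q): return R.from_quat(np.roll(q,-1)).as_matrix()
def rows(p,Rt,p0=None,R0=None):
    o=get_obs(); p0=o["position"] if p0 is None else p0; R0=q2R(o["eef_rot"]) if R0 is None else R0
    d=R0.T@(np.array(p)-p0); w=R.from_matrix(R0.T@Rt).as_rotvec()
    print("xyz",np.round(d/.25,3).tolist(),"dr",np.round(w/2/np.pi,4).tolist(),"rows",np.ceil(np.linalg.norm(d)/.0417),np.ceil(np.degrees(np.linalg.norm(w))/7.16))
def status():
    o=get_obs(); Rt=q2R(o["eef_rot"]); z=Rt[:,2]
    print("t%.2f"%o["clock"],"p",o["position"].round(4),"j",o["joint_positions"].round(3),"head %.1f phi %.1f yz %.3f"%(np.degrees(np.arctan2(z[1],z[0])),np.degrees(np.arcsin(-z[2])),Rt[2,1]),"F",o["wrist_force"].round(1),"w %.4f g %.1f"%(o["width"],o["grasp_force"]))
E
python3 - <<'E'
from h import *
status()
a=np.radians(49.2); foot=np.r_[.546,.3408,0]; g=foot+.046*np.r_[np.cos(a),np.sin(a),0]
for fl in(1,-1):
    Rt=rot(49.2+180,70,fl)  # pointing down, tilted toward -a
    print(g); rows(np.r_[g[:2],.2],Rt); print(q2R(get_obs()["eef_rot"]))
    rows([.45,.45,.3],q2R(get_obs()["eef_rot"]))
E
```

```text
t0.10 p [0.1639 0.6023 0.2301] j [ 1.193  0.218  1.615  0.     1.311 -0.112] head -112.0 phi 89.9 yz -0.002 F [ 0.3  0.2 -0.2] w 0.0856 g 0.0
[0.57605735 0.37562177 0.        ]
xyz [-1.829, -0.442, 0.121] dr [0.0557, -0.0349, 0.3173] rows 12.0 17.0
[[-9.64877107e-01  2.62700347e-01 -8.34206727e-04]
 [ 2.62701539e-01  9.64874943e-01 -2.06042792e-03]
 [ 2.63630040e-04 -2.20720712e-03 -9.99997529e-01]]
xyz [-1.264, -0.288, -0.279] dr [0.0, 0.0, 0.0] rows 8.0 0.0
[0.57605735 0.37562177 0.        ]
xyz [-1.829, -0.442, 0.121] dr [0.0309, 0.0493, -0.1771] rows 12.0 10.0
[[-9.64877107e-01  2.62700347e-01 -8.34206727e-04]
 [ 2.62701539e-01  9.64874943e-01 -2.06042792e-03]
 [ 2.63630040e-04 -2.20720712e-03 -9.99997529e-01]]
xyz [-1.264, -0.288, -0.279] dr [0.0, 0.0, 0.0] rows 8.0 0.0
```

```bash
python3 -m inch '{"xyz":[[-0.1,0,-0.28],[-0.3,-0.08,-0.28],[-0.95,-0.22,-0.28],[-0.95,-0.22,-0.28],[-0.95,-0.22,-0.28],[-0.95,-0.22,-0.28],[-0.95,-0.22,-0.28]],"dr":[[0,0,0],[0,0,0],[0.012,0.02,-0.06],[0.012,0.02,-0.06],[0.012,0.02,-0.06],[0.012,0.02,-0.06],[0.012,0.02,-0.06]],"fingers":[1,1,1,1,1,1,1]}'; python3 - <<'E'
from h import *
status()
a=np.radians(49.2); foot=np.r_[.546,.3408,0]; g=foot+.046*np.r_[np.cos(a),np.sin(a),0]
rows(np.r_[g[:2],.13],rot(49.2+180,70,-1))
o=get_obs(); print(o["joint_positions"].tolist(),o["position"].tolist(),o["eef_rot"].tolist())
E
```

```text
clock: 0.68
position: [0.3816, 0.4859, 0.3004]
eef_rot: [-0.067, -0.056, 0.996, -0.03]
wrist_force: [-0.9, 0.8, 0.1]
width: 0.0852
grasp_force: 0.0
t0.68 p [0.3816 0.4859 0.3004] j [ 0.77   0.244  1.458  0.043  1.58  -0.916] head -153.1 phi 81.6 yz -0.051 F [-0.9  0.8  0.1] w 0.0852 g 0.0
xyz [-0.812, -0.492, 0.602] dr [0.021, 0.029, -0.1168] rows 7.0 7.0
[0.7699352466479431, 0.24425866841235813, 1.457653034103377, 0.04340706771146446, 1.5802964337730532, -0.9156470200586203] [0.3815815384066861, 0.48586187105793516, 0.3004121062099856] [-0.06730724703302313, -0.05588962291933244, 0.995728077999878, -0.029524214289960285]
```

```bash
python3 -m inch '{"xyz":[[-0.81,-0.49,0.602],[-0.81,-0.49,0.602],[-0.81,-0.49,0.602],[-0.81,-0.49,0.602],[-0.81,-0.49,0.602],[-0.81,-0.49,0.602],[-0.81,-0.49,0.602],[-0.81,-0.49,0.602],[-0.81,-0.49,0.602]],"dr":[[0.021,0.029,-0.117],[0.021,0.029,-0.117],[0.021,0.029,-0.117],[0.021,0.029,-0.117],[0.021,0.029,-0.117],[0.021,0.029,-0.117],[0.021,0.029,-0.117],[0.021,0.029,-0.117],[0.021,0.029,-0.117]],"fingers":[1,1,1,1,1,1,1,1,1]}'; cat > kin.py <<'E'
from h import *
from scipy.optimize import least_squares
def E(ax,t): return R.from_euler(ax,t).as_matrix()
def fk(j,P,s4=1):
    a0,d,h,L1,a3,L2,Lt=P
    A=E('z',j[0]); p=A@[a0,d,h]; A=A@E('y',j[1]); p=p+A@[0,0,L1]; A=A@E('y',j[2]); p=p+A@[a3,0,L2]
    A=A@E('z',s4*j[3])@E('y',j[4])@E('z',j[5]+np.pi/2); return p+A@[0,0,Lt],A
E
python3 - <<'E'
from kin import *
import json
status(); o=get_obs()
D=[([1.19277712e+00,2.17698644e-01,1.61482850e+00,1.5e-5,1.31128835e+00,-1.12202423e-01],[0.16388096,0.60234889,0.23005785],[-2.769e-04,1.32519318e-01,9.91179799e-01,-1.07640285e-03]),
([0.76993525,0.24425867,1.45765303,0.04340707,1.58029643,-0.91564702],[0.38158154,0.48586187,0.30041211],[-0.06730725,-0.05588962,0.99572808,-0.02952421]),
(o["joint_positions"].tolist(),o["position"].tolist(),o["eef_rot"].tolist())]
json.dump(D,open("D.json","w"))
for s in(1,-1):
    print("s4",s,[float(np.degrees(R.from_matrix(fk(j,[0]*7,s)[1].T@q2R(q)).magnitude()).round(2)) for j,p,q in D])
    f=lambda P:np.r_[np.concatenate([fk(j,P,s)[0]-p for j,p,q in D]),1e-4*(P-[0,.07,.4,.4,0,.4,.25])]
    r=least_squares(f,[0,.07,.4,.4,0,.4,.25]); print(r.x.round(4),np.abs(r.fun[:9]).max())
E
```

```text
clock: 1.43
position: [0.5721, 0.3762, 0.1274]
eef_rot: [-0.16, -0.409, 0.895, -0.072]
wrist_force: [-0.7, 0.4, 0.5]
width: 0.085
grasp_force: 0.0
t1.43 p [0.5721 0.3762 0.1274] j [ 0.528  0.656  1.25  -0.109  1.572 -1.882] head -131.3 phi 69.8 yz 0.003 F [-0.7  0.4  0.5] w 0.0850 g 0.0
s4 1 [0.0, 0.0, 0.0]
[0.     0.07   0.2944 0.4545 0.0614 0.5577 0.3045] 6.577326058798683e-08
s4 -1 [0.0, 4.97, 12.54]
[-0.1597  0.0676 -0.1387  0.0124 -0.3355  0.7061 -0.1961] 0.01926064357417595
```

```bash
cat >> kin.py <<'E'
P=np.array([0,.07,.2944,.4545,.0614,.5577,.3045])
lo=np.array([-2.75,-.78,.31,-1.13,.13,-2.58]);hi=np.array([2.75,2.1,2.55,4.27,2.63,2.58])
def ik(p,Rt,seeds):
    best=None
    for s in seeds:
        f=lambda j:np.r_[(fk(j,P)[0]-p)*5,R.from_matrix(fk(j,P)[1].T@Rt).as_rotvec()]
        r=least_squares(f,np.clip(s,lo+1e-3,hi-1e-3),bounds=(lo,hi))
        if r.cost<1e-8 and (best is None or np.abs(r.x-seeds[0]).max()<np.abs(best-seeds[0]).max()): best=r.x
    return best
def elwr(j):
    A=E('z',j[0]);p=A@P[:3];A=A@E('y',j[1]);e=p+A@[0,0,P[3]];A=A@E('y',j[2]);return e,e+A@[P[4],0,P[5]]
E
python3 - <<'E'
from kin import *
rng=np.random.default_rng(0); j0=get_obs()["joint_positions"]
S=[j0]+[j0*0+np.r_[j0[:3],a,b,c] for a in(-1,1,2.5) for b in(.6,1.6) for c in(-1.8,0,1.5)]
def test(name,g,heads,flips):
    for h in heads:
        for f in flips:
            for phi in(20,):
                for up in(0,.1):
                    Rt=rot(h,phi,f); j=ik(np.array(g)+[0,0,up]+.019*Rt[:,2],Rt,S)
                    if j is None: print(name,h,f,up,"none"); continue
                    e,w=elwr(j); print(name,h,f,up,j.round(2),"el",e.round(2),"wr",w.round(2))
test("mat",[.6467,.1235,.05],(20,-10,-40,-60,-80),(1,-1))
test("dock",[.4446,.3308,.081],(-24,66),(1,-1))
E
```

```text
mat 20 1 0 [-0.1   0.53  2.21  2.58  0.87  1.79] el [0.24 0.05 0.69] wr [0.39 0.03 0.15]
mat 20 1 0.1 [-0.1   0.25  2.27  2.44  0.68  1.98] el [0.12 0.06 0.73] wr [0.39 0.03 0.25]
mat 20 -1 0 [-0.1   0.53  2.21  2.58  0.87 -1.35] el [0.24 0.05 0.69] wr [0.39 0.03 0.15]
mat 20 -1 0.1 [-0.1   0.25  2.27  2.44  0.68 -1.16] el [0.12 0.06 0.73] wr [0.39 0.03 0.25]
mat -10 1 0 [0.25 0.55 2.16 3.69 0.84 1.34] el [0.21 0.13 0.68] wr [0.38 0.17 0.15]
mat -10 1 0.1 [0.25 0.28 2.21 3.82 0.66 1.16] el [0.11 0.1  0.73] wr [0.38 0.17 0.25]
mat -10 -1 0 [ 0.25  0.55  2.16  3.69  0.84 -1.8 ] el [0.21 0.13 0.68] wr [0.38 0.17 0.15]
mat -10 -1 0.1 [ 0.25  0.28  2.21  3.82  0.66 -1.98] el [0.11 0.1  0.73] wr [0.38 0.17 0.25]
mat -40 1 0 none
mat -40 1 0.1 none
mat -40 -1 0 none
mat -40 -1 0.1 none
mat -60 1 0 none
mat -60 1 0.1 none
mat -60 -1 0 none
mat -60 -1 0.1 none
mat -80 1 0 [ 0.48  0.89  1.45 -1.12  1.53  0.81] el [0.28 0.22 0.58] wr [0.6  0.39 0.15]
mat -80 1 0.1 [ 0.48  0.73  1.49 -1.11  1.59  0.7 ] el [0.24 0.2  0.63] wr [0.6  0.39 0.25]
mat -80 -1 0 [ 0.48  0.89  1.45 -1.12  1.53 -2.33] el [0.28 0.22 0.58] wr [0.6  0.39 0.15]
mat -80 -1 0.1 [ 0.48  0.73  1.49 -1.11  1.59 -2.44] el [0.24 0.2  0.63] wr [0.6  0.39 0.25]
dock -24 1 0 none
dock -24 1 0.1 none
dock -24 -1 0 none
dock -24 -1 0.1 none
dock 66 1 0 [0.05 0.39 2.34 1.86 1.07 1.99] el [0.17 0.08 0.71] wr [0.34 0.09 0.18]
dock 66 1 0.1 [0.05 0.07 2.38 1.7  1.01 2.31] el [0.03 0.07 0.75] wr [0.34 0.09 0.28]
dock 66 -1 0 [ 0.05  0.39  2.34  1.86  1.07 -1.15] el [0.17 0.08 0.71] wr [0.34 0.09 0.18]
dock 66 -1 0.1 [ 0.05  0.07  2.38  1.7   1.01 -0.83] el [0.03 0.07 0.75] wr [0.34 0.09 0.28]
```

```bash
python3 - <<'E'
from kin import *
j0=get_obs()["joint_positions"]
S=[j0]+[np.r_[b1,j0[1:3],a,b,c] for b1 in (.2,.8) for a in(-.8,.3,1.3,2.5) for b in(1.,2.2) for c in(-1.8,1.5)]
def test(name,g,heads,phis=(20,35)):
    for h in heads:
        for phi in phis:
            for f in (1,-1):
                Rt=rot(h,phi,f); j=ik(np.array(g)+.019*Rt[:,2],Rt,S)
                if j is None: continue
                e,w=elwr(j); print(name,h,phi,f,j.round(2),"el",e.round(2),"wr",w.round(2))
test("mat",[.6467,.1235,.05],(60,90,120,150,180,210,240,270,285),(20,))
test("dock",[.4446,.3308,.081],(156,246))
E
```

```text
mat 60 20 1 [-0.34  0.66  1.93  1.53  1.18  2.17] el [ 0.29 -0.03  0.65] wr [ 0.51 -0.11  0.15]
mat 60 20 -1 [-0.34  0.66  1.93  1.53  1.18 -0.98] el [ 0.29 -0.03  0.65] wr [ 0.51 -0.11  0.15]
mat 90 20 1 [-0.33  0.82  1.59  1.1   1.52  2.26] el [ 0.34 -0.04  0.6 ] wr [ 0.65 -0.14  0.15]
mat 90 20 -1 [-0.33  0.82  1.59  1.1   1.52 -0.89] el [ 0.34 -0.04  0.6 ] wr [ 0.65 -0.14  0.15]
mat 120 20 1 [-0.23  1.    1.23  0.8   1.87  2.22] el [ 0.39 -0.02  0.54] wr [ 0.78 -0.11  0.15]
mat 120 20 -1 [-0.23  1.    1.23  0.8   1.87 -0.92] el [ 0.39 -0.02  0.54] wr [ 0.78 -0.11  0.15]
mat 150 20 1 [-0.09  1.17  0.91  0.5   2.19  2.04] el [0.42 0.03 0.47] wr [ 0.88 -0.01  0.15]
mat 150 20 -1 [-0.09  1.17  0.91  0.5   2.19 -1.1 ] el [0.42 0.03 0.47] wr [ 0.88 -0.01  0.15]
mat 180 20 1 [0.06 1.27 0.71 0.08 2.38 1.65] el [0.43 0.1  0.43] wr [0.91 0.12 0.15]
mat 180 20 -1 [ 0.06  1.27  0.71  0.08  2.38 -1.49] el [0.43 0.1  0.43] wr [0.91 0.12 0.15]
mat 210 20 1 [ 0.21  1.25  0.75 -0.4   2.3   1.18] el [0.41 0.16 0.44] wr [0.88 0.26 0.15]
mat 210 20 -1 [ 0.21  1.25  0.75 -0.4   2.3  -1.96] el [0.41 0
[... 423 characters left out ...]
44 0.63 1.92 2.06] el [0.32 0.14 0.59] wr [0.69 0.22 0.18]
dock 156 20 -1 [ 0.21  0.85  1.44  0.63  1.92 -1.08] el [0.32 0.14 0.59] wr [0.69 0.22 0.18]
dock 156 35 1 [0.24 0.71 1.53 0.53 1.72 2.08] el [0.27 0.14 0.64] wr [0.66 0.24 0.24]
dock 156 35 -1 [ 0.24  0.71  1.53  0.53  1.72 -1.06] el [0.27 0.14 0.64] wr [0.66 0.24 0.24]
dock 246 20 1 [ 0.72  0.97  1.21 -0.47  2.09  1.16] el [0.24 0.3  0.55] wr [0.55 0.58 0.18]
dock 246 20 -1 [ 0.72  0.97  1.21 -0.47  2.09 -1.98] el [0.24 0.3  0.55] wr [0.55 0.58 0.18]
dock 246 35 1 [ 0.7   0.82  1.34 -0.39  1.87  1.18] el [0.21 0.27 0.6 ] wr [0.54 0.54 0.24]
dock 246 35 -1 [ 0.7   0.82  1.34 -0.39  1.87 -1.96] el [0.21 0.27 0.6 ] wr [0.54 0.54 0.24]
```

```bash
python3 - <<'E'
from h import *
status()
a=np.radians(49.2); foot=np.r_[.546,.3408,0]; u=np.r_[np.cos(a),np.sin(a),0]
g=foot+.0424*u; g[2]=.007
rows(g,rot(49.2,110,1))
E
```

```text
t1.43 p [0.5721 0.3762 0.1274] j [ 0.528  0.656  1.25  -0.109  1.572 -1.882] head -131.3 phi 69.8 yz 0.003 F [-0.7  0.4  0.5] w 0.0850 g 0.0
xyz [-0.161, -0.015, 0.454] dr [0.0005, -0.0006, -0.0001] rows 3.0 1.0
```

```bash
python3 -m inch '{"xyz":[[-0.04,-0.005,0.11],[-0.08,-0.01,0.22],[-0.12,-0.015,0.34],[-0.161,-0.015,0.44],[-0.161,-0.015,0.454],[-0.161,-0.015,0.454],[-0.161,-0.015,0.454],[-0.161,-0.015,0.454],[-0.161,-0.015,0.454],[-0.161,-0.015,0.454],[-0.161,-0.015,0.454],[-0.161,-0.015,0.454]],"dr":[[0,0,0],[0,0,0],[0,0,0],[0,0,0],[0,0,0],[0,0,0],[0,0,0],[0,0,0],[0,0,0],[0,0,0],[0,0,0],[0,0,0]],"fingers":[1,1,1,1,1,-1,-1,-1,-1,-1,-1,-1]}' 40; python3 -c "
from h import *
status(); cv2.imwrite('pics/s2.png',capture('side'))"
```

```text
clock: 2.43
position: [0.5769, 0.3763, 0.0138]
eef_rot: [-0.155, -0.41, 0.896, -0.071]
wrist_force: [0.1, 1.2, 6.8]
width: 0.0289
grasp_force: 39.3
t2.43 p [0.5769 0.3763 0.0138] j [ 0.525  0.783  1.276 -0.113  1.409 -1.868] head -130.6 phi 70.3 yz -0.001 F [0.1 1.2 6.8] w 0.0289 g 39.3
```

```bash
python3 -m inch '{"xyz":[[0,0,0],[0,0,0],[0,0,0]],"dr":[[0,0,0],[0,0,0],[0,0,0]],"fingers":[-1,-1,-1]}' ; python3 -c "
from h import *
status(); i=cv2.imread('pics/s2.png')[195:270,260:360]; cv2.imwrite('pics/s2b.png',cv2.resize(i,None,fx=8,fy=8,interpolation=cv2.INTER_CUBIC))"
```

```text
clock: 2.73
position: [0.5769, 0.3763, 0.0138]
eef_rot: [-0.155, -0.41, 0.896, -0.071]
wrist_force: [0.4, 1.3, 6.1]
width: 0.029
grasp_force: 39.3
t2.73 p [0.5769 0.3763 0.0138] j [ 0.525  0.784  1.275 -0.113  1.409 -1.868] head -130.6 phi 70.3 yz -0.001 F [0.4 1.3 6.1] w 0.0290 g 39.3
```

View pics/s2b.png

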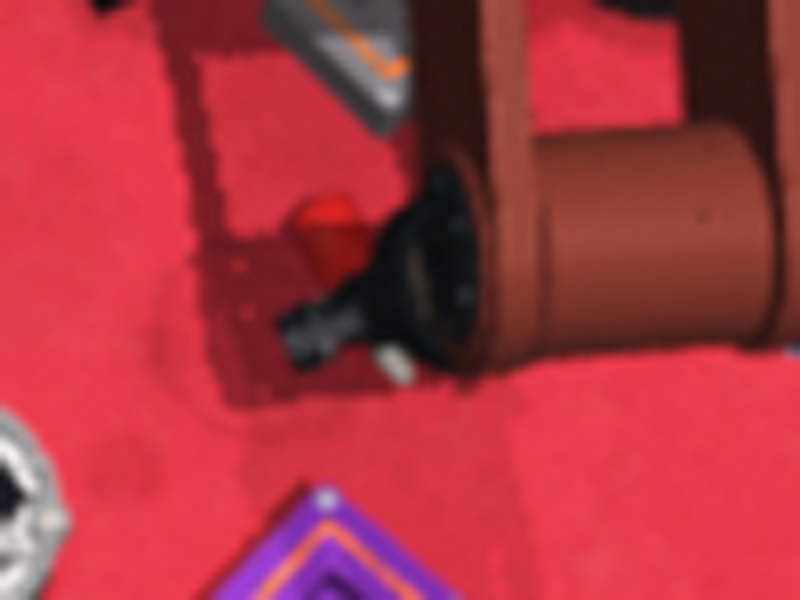

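```bash
python3 -m inch '{"xyz":[[0,0,0],[0,0,0],[0,0,0],[-0.008,0,0.022],[-0.008,0,0.022],[-0.008,0,0.022]],"dr":[[0,0,0],[0,0,0],[0,0,0],[0,0,0],[0,0,0],[0,0,0]],"fingers":[0.2,0.2,0.2,0.2,0.2,0.2]}' ; python3 -c "
from h import *
status()"
```

```text
clock: 3.23
position: [0.5742, 0.3744, 0.0033]
eef_rot: [-0.158, -0.41, 0.895, -0.072]
wrist_force: [0.2, 0.3, -0.3]
width: 0.051
grasp_force: 0.0
t3.23 p [0.5742 0.3744 0.0033] j [ 0.525  0.795  1.28  -0.113  1.4   -1.867] head -130.9 phi 70.0 yz 0.001 F [ 0.2  0.3 -0.3] w 0.0510 g 0.0
```

```bash
python3 -m inch '{"xyz":[[0,0,0],[0,0,0],[0,0,0],[0,0,0],[0,0,0]],"dr":[[0,0,0],[0,0,0],[0,0,0],[0,0,0],[0,0,0]],"fingers":[-1,-1,-1,-1,-1]}' 40; python3 -c "
from h import *
status()"
```

```text
clock: 3.65
position: [0.5751, 0.375, 0.0046]
eef_rot: [-0.157, -0.41, 0.895, -0.072]
wrist_force: [0.0, -0.7, -0.1]
width: 0.0299
grasp_force: 39.5
t3.65 p [0.5751 0.375  0.0046] j [ 0.525  0.794  1.279 -0.113  1.4   -1.867] head -130.8 phi 70.1 yz 0.000 F [ 0.  -0.7 -0.1] w 0.0299 g 39.5
```

```bash
python3 - <<'E'
from kin import *
j=get_obs()["joint_positions"]; p0=get_obs()["position"]
T=np.r_[.6467,.1121,.16]
W=[]
for s in np.linspace(0,1,9):
    p=np.r_[(p0+(T-p0)*s)[:2],.20 if s<1 else .16]; Rt=rot(49.2-139.2*s,110-90*s,1)
    j2=ik(p,Rt,[j]); print(round(s,2),p.round(3),None if j2 is None else j2.round(2)); W.append((p,Rt))
    if j2 is not None: j=j2
rows([*p0[:2],.15],W[0][1]); 
for k in(2,4): rows(*W[k])
rows(*W[6],*W[4]); rows(*W[8],*W[4])
E
```

```text
0.0 [0.575 0.375 0.2  ] [ 0.53  0.59  1.2  -0.11  1.68 -1.9 ]
0.12 [0.584 0.342 0.2  ] [ 0.43  0.45  1.38 -0.02  1.46 -1.69]
0.25 [0.593 0.309 0.2  ] [ 0.38  0.31  1.56 -0.01  1.23 -1.44]
0.38 [0.602 0.276 0.2  ] [ 0.37  0.2   1.71 -0.11  1.01 -1.1 ]
0.5 [0.611 0.244 0.2  ] [ 0.41  0.16  1.8  -0.38  0.9  -0.61]
0.62 [0.62  0.211 0.2  ] [ 0.47  0.21  1.81 -0.71  0.96 -0.07]
0.75 [0.629 0.178 0.2  ] [ 0.51  0.34  1.72 -0.92  1.18  0.32]
0.88 [0.638 0.145 0.2  ] [ 0.51  0.52  1.57 -1.    1.47  0.55]
1.0 [0.647 0.112 0.16 ] [ 0.46  0.78  1.36 -1.02  1.74  0.7 ]
xyz [0.198, 0.0, -0.547] dr [0.0, 0.0003, 0.0002] rows 4.0 1.0
xyz [0.409, -0.225, -0.683] dr [-0.0147, -0.0603, 0.0963] rows 5.0 6.0
xyz [0.553, -0.451, -0.631] dr [0.0089, -0.1087, 0.1978] rows 6.0 12.0
xyz [-0.144, -0.221, 0.067] dr [0.0575, -0.0606, 0.0784] rows 2.0 6.0
xyz [-0.22, -0.443, 0.279] dr [0.1459, -0.1089, 0.1337] rows 4.0 12.0
```

Path is feasible throughout. Lift and carry half-way.

```bash
python3 -m inch '{"xyz":[[0.07,0,-0.18],[0.14,0,-0.37],[0.198,0,-0.547],[0.25,-0.06,-0.58],[0.3,-0.12,-0.62],[0.41,-0.225,-0.683],[0.41,-0.225,-0.683],[0.41,-0.225,-0.683],[0.553,-0.451,-0.631],[0.553,-0.451,-0.631],[0.553,-0.451,-0.631],[0.553,-0.451,-0.631],[0.553,-0.451,-0.631],[0.553,-0.451,-0.631],[0.553,-0.451,-0.631],[0.553,-0.451,-0.631]],"dr":[[0,0,0],[0,0,0],[0,0,0],[-0.005,-0.02,0.032],[-0.01,-0.04,0.064],[-0.015,-0.06,0.096],[-0.015,-0.06,0.096],[-0.015,-0.06,0.096],[0.009,-0.109,0.198],[0.009,-0.109,0.198],[0.009,-0.109,0.198],[0.009,-0.109,0.198],[0.009,-0.109,0.198],[0.009,-0.109,0.198],[0.009,-0.109,0.198],[0.009,-0.109,0.198]],"fingers":[-1,-1,-1,-1,-1,-1,-1,-1,-1,-1,-1,-1,-1,-1,-1,-1]}' 40; python3 - <<'E'
from h import *
status()
rows([.629,.178,.2],rot(-55.2,42.5,1)); rows([.6467,.1121,.14],rot(-90,20,1))
E
```

```text
clock: 4.98
position: [0.6085, 0.2439, 0.1984]
eef_rot: [0.213, 0.173, 0.961, -0.039]
wrist_force: [-0.1, 0.9, -0.8]
width: 0.0299
grasp_force: 40.0
t4.98 p [0.6085 0.2439 0.1984] j [ 0.411  0.156  1.805 -0.387  0.896 -0.603] head -20.6 phi 65.0 yz -0.002 F [-0.1  0.9 -0.8] w 0.0299 g 40.0
xyz [-0.156, -0.218, 0.066] dr [0.0573, -0.0605, 0.0785] rows 2.0 6.0
xyz [-0.198, -0.44, 0.351] dr [0.1457, -0.1088, 0.1338] rows 4.0 12.0
```

```bash
python3 -m inch '{"xyz":[[-0.04,-0.05,0.01],[-0.08,-0.1,0.02],[-0.12,-0.15,0.04],[-0.15,-0.2,0.05],[-0.15,-0.22,0.066],[-0.15,-0.22,0.066],[-0.198,-0.44,0.351],[-0.198,-0.44,0.351],[-0.198,-0.44,0.351],[-0.198,-0.44,0.351],[-0.198,-0.44,0.351],[-0.198,-0.44,0.351],[-0.198,-0.44,0.351],[-0.198,-0.44,0.351],[-0.198,-0.44,0.351],[-0.198,-0.44,0.351],[-0.198,-0.44,0.351]],"dr":[[0.01,-0.01,0.013],[0.02,-0.02,0.026],[0.03,-0.03,0.04],[0.04,-0.04,0.052],[0.05,-0.05,0.066],[0.057,-0.06,0.0785],[0.146,-0.109,0.134],[0.146,-0.109,0.134],[0.146,-0.109,0.134],[0.146,-0.109,0.134],[0.146,-0.109,0.134],[0.146,-0.109,0.134],[0.146,-0.109,0.134],[0.146,-0.109,0.134],[0.146,-0.109,0.134],[0.146,-0.109,0.134],[0.146,-0.109,0.134]],"fingers":[-1,-1,-1,-1,-1,-1,-1,-1,-1,-1,-1,-1,-1,-1,-1,-1,-1]}' 40; python3 - <<'E'
from h import *
status()
rows([.6467,.1121,.0499],rot(-90,20,1))
k=7
i=capture('side'); t=capture('top'); cv2.imwrite("pics/s3o.png",i); cv2.imwrite("pics/t3o.png",t)
a=cv2.resize(i[175:255,205:262],None,fx=k,fy=k,interpolation=cv2.INTER_CUBIC); b=cv2.resize(t[125:205,240:297],None,fx=k,fy=k,interpolation=cv2.INTER_CUBIC)
cv2.imwrite("pics/c3.png",np.hstack([a,b]))
E
```

```text
clock: 6.4
position: [0.6492, 0.1119, 0.1433]
eef_rot: [0.406, 0.581, 0.578, -0.404]
wrist_force: [-0.3, 0.0, -1.0]
width: 0.0297
grasp_force: 40.1
t6.40 p [0.6492 0.1119 0.1433] j [ 0.458  0.808  1.351 -1.021  1.727  0.72 ] head -90.0 phi 20.1 yz 0.004 F [-0.3  0.  -1. ] w 0.0297 g 40.1
xyz [0.351, -0.012, 0.128] dr [-0.0001, -0.0002, -0.0008] rows 3.0 1.0
```

View pics/c3.png

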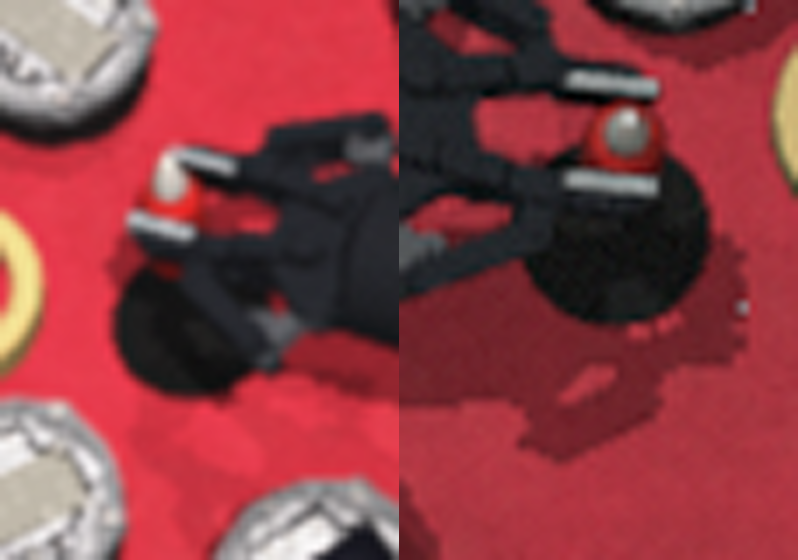

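```bash
python3 - <<'E'
from h import *
t=ct(226,117,7,240,125); s=cs(174,156,7,205,175)
print(tri(t,s),plane("top",t,.186),plane("side",s,.186))
print("body top circle ctr",plane("top",ct(225,138,7,240,125),.16))
E
```

```text
[0.64859864 0.12494966 0.18922716] [0.64998063 0.12348323 0.186     ] [0.64672859 0.1254025  0.186     ]
body top circle ctr [0.64857279 0.12304081 0.16      ]
```

```bash
python3 -m inch '{"xyz":[[0.1,0,0.037],[0.2,-0.005,0.073],[0.28,-0.01,0.102],[0.32,-0.01,0.117],[0.336,-0.01,0.122],[0.34,-0.01,0.124],[0.345,-0.01,0.126],[0.348,-0.01,0.127],[0.348,-0.01,0.127],[0.348,-0.01,0.127]],"dr":[[0,0,0],[0,0,0],[0,0,0],[0,0,0],[0,0,0],[0,0,0],[0,0,0],[0,0,0],[0,0,0],[0,0,0]],"fingers":[-1,-1,-1,-1,-1,-1,-1,-1,-1,-1]}' 40; python3 - <<'E'
from h import *
status()
E
```

```text
clock: 7.33
position: [0.6478, 0.1121, 0.0502]
eef_rot: [0.406, 0.581, 0.577, -0.405]
wrist_force: [0.5, -0.1, -0.7]
width: 0.0299
grasp_force: 40.1
t7.33 p [0.6478 0.1121 0.0502] j [ 0.459  0.948  1.32  -1.009  1.671  0.814] head -90.1 phi 20.0 yz 0.005 F [ 0.5 -0.1 -0.7] w 0.0299 g 40.1
```

```bash
python3 -m inch '{"xyz":[[0.004,0,0.0014],[0.008,0,0.003],[0.008,0,0.003]],"dr":[[0,0,0],[0,0,0],[0,0,0]],"fingers":[-1,-1,-1]}' 40|sed -n '2p;4p'; python3 -m inch '{"xyz":[[0.004,0,0.0014],[0.004,0,0.0014]],"dr":[[0,0,0],[0,0,0]],"fingers":[-1,-1]}' 40|sed -n '2p;4p'
```

```text
position: [0.6479, 0.1118, 0.0501]
wrist_force: [-1.3, 0.4, 6.6]
position: [0.6479, 0.1117, 0.05]
wrist_force: [-1.3, 1.6, 8.3]
```

```bash
python3 -m inch '{"xyz":[[-0.004,0,-0.0014],[-0.009,0,-0.003],[-0.009,0,-0.003],[-0.009,0,-0.003],[-0.009,0,-0.003],[-0.009,0,-0.003],[-0.009,0,-0.06],[-0.009,0,-0.14],[-0.009,0,-0.25],[-0.009,0,-0.4],[-0.2,0,-0.5],[-0.3,0,-0.6],[-0.3,0,-0.6]],"dr":[[0,0,0],[0,0,0],[0,0,0],[0,0,0],[0,0,0],[0,0,0],[0,0,0],[0,0,0],[0,0,0],[0,0,0],[0,0,0],[0,0,0],[0,0,0]],"fingers":[-1,-1,-0.1,0.1,0.3,0.5,0.5,0.5,0.5,0.5,1,1,1]}' 20; python3 - <<'E'
from h import *
status()
k=7
i=capture('side'); t=capture('top'); cv2.imwrite("pics/s4o.png",i); cv2.imwrite("pics/t4o.png",t)
a=cv2.resize(i[175:255,205:262],None,fx=k,fy=k,interpolation=cv2.INTER_CUBIC); b=cv2.resize(t[125:205,240:297],None,fx=k,fy=k,interpolation=cv2.INTER_CUBIC)
cv2.imwrite("pics/c4.png",np.hstack([a,b]))
E
```

```text
clock: 8.83
position: [0.6495, 0.2322, 0.1761]
eef_rot: [0.409, 0.583, 0.577, -0.4]
wrist_force: [0.7, 0.0, 2.6]
width: 0.0853
grasp_force: 0.0
t8.83 p [0.6495 0.2322 0.1761] j [ 0.59   0.887  1.138 -0.969  1.889  0.678] head -89.7 phi 20.2 yz 0.015 F [0.7 0.  2.6] w 0.0853 g 0.0
```

View pics/c4.png

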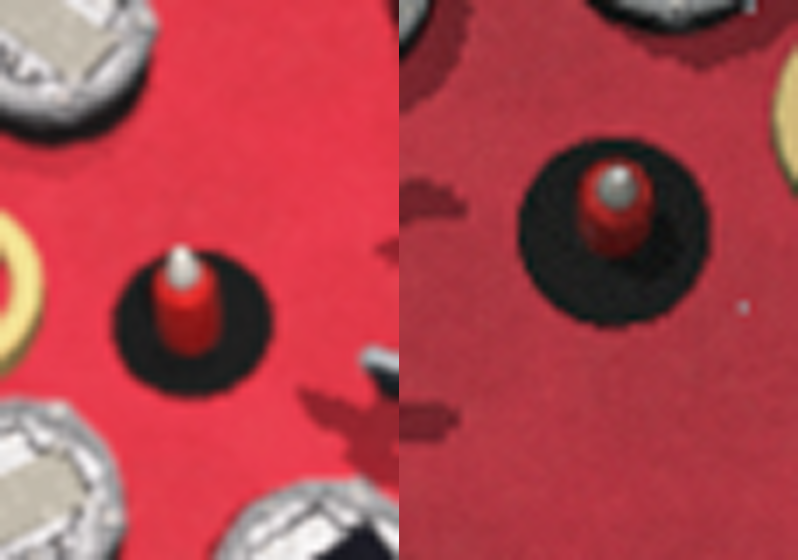

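```bash
python3 - <<'E'
from kin import *
from scipy.spatial.transform import Slerp
o=get_obs(); j=o["joint_positions"]; p0=o["position"]; R0=q2R(o["eef_rot"]); Rt=rot(51,110,-1); T=np.r_[.4656,.206,.15]
sl=Slerp([0,1],R.from_matrix(np.array([R0,Rt])))
for s in np.linspace(0,1,9):
    p=p0+(T-p0)*s+[0,0,.1*np.sin(np.pi*s)]; Q=sl(s).as_matrix(); j2=ik(p,Q,[j]); print(round(s,2),p.round(3),Q[:,2].round(2),None if j2 is None else j2.round(2))
    if j2 is not None:j=j2
    if s==.5: M=(p,Q)
rows(*M); rows(T,Rt); rows(T,Rt,*M)
E
```

```text
0.0 [0.649 0.23  0.172] [ 0.   -0.94 -0.35] [ 0.59  0.89  1.14 -0.97  1.89  0.68]
0.12 [0.626 0.227 0.207] [-0.06 -0.89 -0.44] [ 0.57  0.78  1.19 -0.86  1.89  0.72]
0.25 [0.603 0.224 0.237] [-0.11 -0.84 -0.54] [ 0.56  0.69  1.23 -0.76  1.9   0.77]
0.38 [0.58  0.221 0.256] [-0.15 -0.77 -0.63] [ 0.54  0.6   1.28 -0.66  1.89  0.82]
0.5 [0.557 0.218 0.261] [-0.18 -0.68 -0.71] [ 0.51  0.52  1.34 -0.55  1.85  0.89]
0.62 [0.534 0.215 0.251] [-0.21 -0.59 -0.78] [ 0.49  0.44  1.42 -0.45  1.79  0.96]
0.75 [0.511 0.212 0.226] [-0.22 -0.49 -0.84] [ 0.45  0.38  1.51 -0.35  1.7   1.02]
0.88 [0.488 0.209 0.191] [-0.22 -0.38 -0.9 ] [ 0.42  0.32  1.62 -0.26  1.58  1.08]
1.0 [0.466 0.206 0.15 ] [-0.22 -0.27 -0.94] [ 0.38  0.27  1.74 -0.17  1.43  1.11]
xyz [-0.355, -0.362, -0.079] dr [0.0399, 0.0661, 0.0389] rows 4.0 5.0
xyz [0.041, -0.733, 0.119] dr [0.0799, 0.1321, 0.0779] rows 5.0 9.0
xyz [0.173, -0.363, 0.413] dr [0.0399, 0.0661, 0.0389] rows 4.0 5.0
```

```bash
python3 -m inch '{"xyz":[[-0.1,-0.08,-0.02],[-0.2,-0.18,-0.04],[-0.29,-0.28,-0.06],[-0.355,-0.362,-0.079],[-0.355,-0.362,-0.079],[-0.25,-0.46,-0.02],[-0.15,-0.55,0.03],[-0.06,-0.65,0.08],[0.041,-0.733,0.119],[0.041,-0.733,0.119],[0.041,-0.733,0.119],[0.041,-0.733,0.119]],"dr":[[0.008,0.013,0.008],[0.016,0.026,0.016],[0.024,0.04,0.023],[0.032,0.053,0.031],[0.04,0.066,0.039],[0.048,0.079,0.047],[0.056,0.092,0.054],[0.064,0.106,0.062],[0.08,0.132,0.078],[0.08,0.132,0.078],[0.08,0.132,0.078],[0.08,0.132,0.078]],"fingers":[1,1,1,1,1,1,1,1,1,1,1,1]}' 20 | head -2; python3 - <<'E'
from h import *
status()
rows([.4456,.1805,.007],rot(51,110,-1))
E
```

```text
clock: 9.93
position: [0.4631, 0.2021, 0.1464]
t9.93 p [0.4631 0.2021 0.1464] j [ 0.375  0.278  1.747 -0.172  1.437  1.11 ] head -129.7 phi 69.4 yz -0.003 F [1.  0.6 0.5] w 0.0854 g 0.0
xyz [0.092, 0.002, 0.561] dr [-0.0007, 0.0018, -0.0005] rows 4.0 1.0
```

```bash
python3 -m inch '{"xyz":[[0.02,0,0.14],[0.04,0,0.28],[0.07,0,0.42],[0.085,0,0.52],[0.092,0,0.561],[0.092,0,0.561],[0.092,0,0.561],[0.092,0,0.561],[0.092,0,0.561],[0.092,0,0.561],[0.092,0,0.561],[0.092,0,0.561]],"dr":[[0,0.001,0],[0,0.001,0],[0,0.001,0],[0,0.001,0],[0,0.001,0],[0,0.001,0],[0,0.001,0],[0,0.001,0],[0,0.001,0],[0,0.001,0],[0,0.001,0],[0,0.001,0]],"fingers":[1,1,1,1,1,1,-1,-1,-1,-1,-1,-1]}' 60; python3 - <<'E'
from h import *
status()
E
```

```text
clock: 10.93
position: [0.4486, 0.1833, 0.0097]
eef_rot: [0.074, 0.89, 0.423, -0.156]
wrist_force: [1.7, 2.9, 6.4]
width: 0.0435
grasp_force: 63.0
t10.93 p [0.4486 0.1833 0.0097] j [ 0.352  0.434  1.849 -0.189  1.167  1.138] head -129.2 phi 70.1 yz -0.000 F [1.7 2.9 6.4] w 0.0435 g 63.0
```

```bash
python3 - <<'E'
from kin import *
j=get_obs()["joint_positions"]; p0=get_obs()["position"]
T=np.r_[.4334,.3358,.14]
W=[]
for s in np.linspace(0,1,9):
    p=np.r_[(p0+(T-p0)*s)[:2],.20 if s<1 else .14]; Rt=rot(50.8+105.4*s,110-90*s,-1)
    j2=ik(p,Rt,[j]); print(round(s,2),p.round(3),None if j2 is None else (j2.round(2),elwr(j2)[1].round(2))); W.append((p,Rt))
    if j2 is not None: j=j2
rows([*p0[:2],.15],W[0][1]); 
for k in(2,4): rows(*W[k])
E
```

```text
0.0 [0.449 0.183 0.2  ] (array([ 0.35,  0.17,  1.77, -0.18,  1.51,  1.07]), array([0.51, 0.26, 0.49]))
0.12 [0.447 0.202 0.2  ] (array([ 0.35,  0.04,  1.88, -0.11,  1.34,  0.83]), array([0.47, 0.24, 0.5 ]))
0.25 [0.445 0.221 0.2  ] (array([ 0.3 , -0.05,  1.96,  0.04,  1.21,  0.51]), array([0.44, 0.21, 0.5 ]))
0.38 [0.443 0.24  0.2  ] (array([ 0.21, -0.07,  2.  ,  0.25,  1.18,  0.11]), array([0.44, 0.17, 0.5 ]))
0.5 [0.441 0.26  0.2  ] (array([ 0.13, -0.01,  1.98,  0.46,  1.25, -0.26]), array([0.47, 0.13, 0.48]))
0.62 [0.439 0.279 0.2  ] (array([ 0.09,  0.12,  1.91,  0.59,  1.41, -0.56]), array([0.52, 0.12, 0.45]))
0.75 [0.437 0.298 0.2  ] (array([ 0.09,  0.29,  1.78,  0.65,  1.61, -0.76]), array([0.58, 0.13, 0.41]))
0.88 [0.435 0.317 0.2  ] (array([ 0.14,  0.48,  1.62,  0.67,  1.83, -0.89]), array([0.64, 0.16, 0.36]))
1.0 [0.433 0.336 0.14 ] (array([ 0.21,  0.76,  1.45,  0.65,  1.99, -1.03]), array([0.7 , 0.22, 0.24]))
xyz [-0.191, -0.0, -0.528] dr [-0.0, -0.0004, 0.0001] rows 4.0 1.0
xyz [-0.156, -0.108, -0.753] dr [-0.0111, 0.061, -0.0728] rows 5.0 5.0
xyz [-0.054, -0.216, -0.79] dr [0.0067, 0.1155, -0.1498] rows 5.0 10.0
```

```bash
python3 -m inch '{"xyz":[[-0.06,0,-0.17],[-0.12,0,-0.35],[-0.191,0,-0.528],[-0.18,-0.03,-0.6],[-0.17,-0.07,-0.68],[-0.156,-0.108,-0.753],[-0.156,-0.108,-0.753],[-0.156,-0.108,-0.753],[-0.054,-0.216,-0.79],[-0.054,-0.216,-0.79],[-0.054,-0.216,-0.79],[-0.054,-0.216,-0.79],[-0.054,-0.216,-0.79],[-0.054,-0.216,-0.79]],"dr":[[0,0,0],[0,0,0],[0,0,0],[-0.004,0.02,-0.024],[-0.008,0.04,-0.048],[-0.011,0.061,-0.073],[-0.011,0.061,-0.073],[-0.011,0.061,-0.073],[0.007,0.1155,-0.15],[0.007,0.1155,-0.15],[0.007,0.1155,-0.15],[0.007,0.1155,-0.15],[0.007,0.1155,-0.15],[0.007,0.1155,-0.15]],"fingers":[-1,-1,-1,-1,-1,-1,-1,-1,-1,-1,-1,-1,-1,-1]}' 60; python3 - <<'E'
from h import *
status()
rows([.437,.298,.2],rot(129.9,42.5,-1)); rows([.4334,.3358,.135],rot(156.2,20,-1))
E
```

```text
clock: 12.1
position: [0.4389, 0.2565, 0.1958]
eef_rot: [-0.173, 0.605, 0.766, 0.13]
wrist_force: [-0.2, -1.1, -2.5]
width: 0.0436
grasp_force: 62.2
t12.10 p [0.4389 0.2565 0.1958] j [ 0.13  -0.007  1.984  0.456  1.257 -0.267] head 104.8 phi 65.0 yz -0.011 F [-0.2 -1.1 -2.5] w 0.0436 g 62.2
xyz [0.155, 0.031, 0.053] dr [0.0423, 0.0611, -0.0606] rows 2.0 5.0
xyz [0.182, 0.055, 0.352] dr [0.1095, 0.1152, -0.1026] rows 3.0 10.0
```

```bash
python3 -m inch '{"xyz":[[0.03,0.005,0.01],[0.06,0.01,0.02],[0.1,0.02,0.035],[0.13,0.03,0.045],[0.155,0.031,0.053],[0.155,0.031,0.053],[0.17,0.035,0.1],[0.175,0.04,0.15],[0.18,0.045,0.2],[0.182,0.055,0.27],[0.182,0.055,0.352],[0.182,0.055,0.352],[0.182,0.055,0.352],[0.182,0.055,0.352],[0.182,0.055,0.352]],"dr":[[0.01,0.012,-0.012],[0.018,0.024,-0.024],[0.025,0.037,-0.036],[0.034,0.049,-0.048],[0.042,0.061,-0.06],[0.042,0.061,-0.06],[0.11,0.115,-0.103],[0.11,0.115,-0.103],[0.11,0.115,-0.103],[0.11,0.115,-0.103],[0.11,0.115,-0.103],[0.11,0.115,-0.103],[0.11,0.115,-0.103],[0.11,0.115,-0.103],[0.11,0.115,-0.103]],"fingers":[-1,-1,-1,-1,-1,-1,-1,-1,-1,-1,-1,-1,-1,-1,-1]}' 60; python3 - <<'E'
from h import *
status()
rows([.4334,.3358,.135],rot(156.2,20,-1)); rows([.4334,.3358,.0772],rot(156.2,20,-1))
k=7
i=capture('side'); t=capture('top'); cv2.imwrite("pics/s5o.png",i); cv2.imwrite("pics/t5o.png",t)
a=cv2.resize(i[150:230,275:332],None,fx=k,fy=k,interpolation=cv2.INTER_CUBIC); b=cv2.resize(t[185:265,170:227],None,fx=k,fy=k,interpolation=cv2.INTER_CUBIC)
cv2.imwrite("pics/c5.png",np.hstack([a,b]))
E
```

```text
clock: 13.35
position: [0.4353, 0.3381, 0.1404]
eef_rot: [-0.558, 0.166, 0.805, 0.118]
wrist_force: [-0.1, 0.2, -1.8]
width: 0.0436
grasp_force: 62.3
t13.35 p [0.4353 0.3381 0.1404] j [ 0.215  0.759  1.439  0.646  1.992 -1.028] head 156.4 phi 20.5 yz 0.004 F [-0.1  0.2 -1.8] w 0.0436 g 62.3
xyz [-0.019, -0.011, 0.011] dr [-0.0005, 0.0014, 0.0009] rows 1.0 1.0
xyz [-0.236, -0.012, 0.092] dr [-0.0005, 0.0014, 0.0009] rows 2.0 1.0
```

View pics/c5.png

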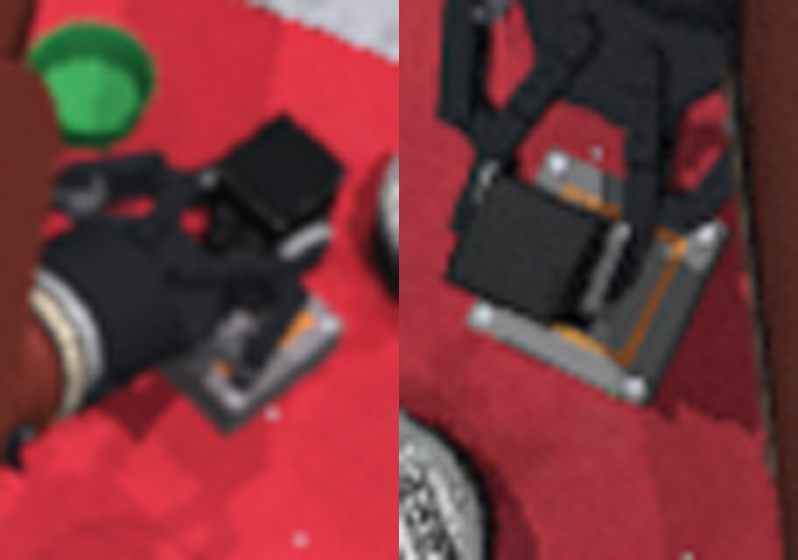

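```bash
python3 - <<'E'
from h import *
T=lambda u,v: ct(u-399,v,7,170,185); S=lambda u,v: cs(u,v,7,275,150)
c=(527.75,248); s=(278.5,178)
print("tri",tri(T(*c),S(*s)),plane("top",T(*c),.189),plane("side",S(*s),.189))
for u in((447,278),(483,172),(608,222),(573,320)): print(plane("top",T(*u),.189).round(4))
for u in((283,113),(346,170),(273,243),(212,187)): print(plane("side",S(*u),.189).round(4))
# expected
o=get_obs();z=q2R(o["eef_rot"])[:,2]; print("exp contact",o["position"]-.0131*z)
E
```

```text
tri [0.44804395 0.33309207 0.17594091] [0.44758679 0.33028056 0.189     ] [0.45614073 0.33463446 0.189     ]
[0.4367 0.3586 0.189 ]
[0.4744 0.3471 0.189 ]
[0.4571 0.3021 0.189 ]
[0.4224 0.3134 0.189 ]
[0.422  0.3234 0.189 ]
[0.4383 0.361  0.189 ]
[0.4895 0.3451 0.189 ]
[0.4742 0.309  0.189 ]
exp contact [0.44685273 0.33296505 0.14543726]
```

```bash
python3 -m inch '{"xyz":[[-0.05,-0.011,0.03],[-0.1,-0.0115,0.047],[-0.13,-0.0115,0.055],[-0.15,-0.0115,0.062],[-0.158,-0.0115,0.063],[-0.158,-0.0115,0.063],[-0.158,-0.0115,0.063],[-0.158,-0.0115,0.063]],"dr":[[0,0.0014,0.001],[0,0.0014,0.001],[0,0.0014,0.001],[0,0.0014,0.001],[0,0.0014,0.001],[0,0.0014,0.001],[0,0.0014,0.001],[0,0.0014,0.001]],"fingers":[-1,-1,-1,-1,-1,-1,-1,-1]}' 60; python3 - <<'E'
from h import *
status()
rows([.4334,.3358,.09],rot(156.2,20,-1)); rows([.4334,.3358,.0772],rot(156.2,20,-1))
E
```

```text
clock: 14.12
position: [0.4322, 0.3361, 0.0949]
eef_rot: [-0.564, 0.168, 0.8, 0.116]
wrist_force: [-0.0, 0.6, -2.0]
width: 0.0434
grasp_force: 62.3
t14.12 p [0.4322 0.3361 0.0949] j [ 0.213  0.832  1.431  0.634  1.954 -1.061] head 156.5 phi 19.7 yz -0.003 F [-0.   0.6 -2. ] w 0.0434 g 62.3
xyz [-0.02, 0.001, 0.002] dr [-0.0007, -0.0009, -0.0003] rows 1.0 1.0
xyz [-0.068, 0.001, 0.019] dr [-0.0007, -0.0009, -0.0003] rows 1.0 1.0
```

```bash
python3 -m inch '{"xyz":[[-0.01,0.001,0.001],[-0.02,0.001,0.002],[-0.03,0.001,0.006],[-0.038,0.001,0.009],[-0.038,0.001,0.009],[-0.038,0.001,0.009]],"dr":[[0,0,0],[0,0,0],[0,0,0],[0,0,0],[0,0,0],[0,0,0]],"fingers":[-1,-1,-1,-1,-1,-1]}' 60; python3 - <<'E'
from h import *
status()
rows([.4334,.3358,.0772],rot(156.2,20,-1))
E
```

```text
clock: 14.62
position: [0.4328, 0.3357, 0.0848]
eef_rot: [-0.564, 0.168, 0.8, 0.116]
wrist_force: [-0.5, -0.5, -3.3]
width: 0.0434
grasp_force: 62.3
t14.62 p [0.4328 0.3357 0.0848] j [ 0.212  0.849  1.425  0.631  1.946 -1.068] head 156.5 phi 19.6 yz -0.004 F [-0.5 -0.5 -3.3] w 0.0434 g 62.3
xyz [-0.029, 0.001, 0.008] dr [-0.0008, -0.001, -0.0004] rows 1.0 1.0
```

```bash
python3 -m inch '{"xyz":[[-0.008,0,0.003],[-0.016,0,0.006],[-0.024,0,0.008],[-0.03,0,0.01],[-0.034,0,0.012],[-0.034,0,0.012],[-0.034,0,0.012]],"dr":[[0,0,0],[0,0,0],[0,0,0],[0,0,0],[0,0,0],[0,0,0],[0,0,0]],"fingers":[-1,-1,-1,-1,-1,-1,-1]}' 60; python3 - <<'E'
from h import *
status()
E
```

```text
clock: 15.2
position: [0.4331, 0.3356, 0.0766]
eef_rot: [-0.564, 0.168, 0.8, 0.116]
wrist_force: [-0.9, -1.4, 1.4]
width: 0.0435
grasp_force: 62.5
t15.20 p [0.4331 0.3356 0.0766] j [ 0.212  0.863  1.421  0.629  1.939 -1.075] head 156.5 phi 19.6 yz -0.004 F [-0.9 -1.4  1.4] w 0.0435 g 62.5
```

```bash
python3 -m inch '{"xyz":[[-0.006,0,0.002],[-0.012,0,0.004],[-0.02,0,0.007],[-0.02,0,0.007],[-0.02,0,0.007]],"dr":[[0,0,0],[0,0,0],[0,0,0],[0,0,0],[0,0,0]],"fingers":[-1,-1,-1,-1,-1]}' 60
```

```text
clock: 15.62
position: [0.4333, 0.3354, 0.0767]
eef_rot: [-0.568, 0.166, 0.798, 0.117]
wrist_force: [-1.1, -3.4, 16.0]
width: 0.0433
grasp_force: 63.1
```

```bash
python3 -m inch '{"xyz":[[0.01,0,-0.003],[0.018,0,-0.006],[0.018,0,-0.006],[0.018,0,-0.006],[0.018,0,-0.006],[0.018,0,-0.006],[0.018,0,-0.006],[0.018,0,-0.05],[0.018,0,-0.12],[0.018,0,-0.22],[0.018,0,-0.35],[0.15,0,-0.5],[0.3,0,-0.6],[0.4,0,-0.6],[0.4,0,-0.6]],"dr":[[0,0,0],[0,0,0],[0,0,0],[0,0,0],[0,0,0],[0,0,0],[0,0,0],[0,0,0],[0,0,0],[0,0,0],[0,0,0],[0,0,0],[0,0,0],[0,0,0],[0,0,0]],"fingers":[-1,-1,0.1,0.3,0.5,0.8,1,1,1,1,1,1,1,1,1]}' 20; python3 - <<'E'
from h import *
status()
k=5
i=capture('side'); t=capture('top'); cv2.imwrite("pics/s6o.png",i); cv2.imwrite("pics/t6o.png",t)
a=cv2.resize(i[140:255,210:289+50],None,fx=k,fy=k,interpolation=cv2.INTER_CUBIC)[:,:]; b=cv2.resize(t[150:265,170:290],None,fx=k,fy=k,interpolation=cv2.INTER_CUBIC)
cv2.imwrite("pics/c6.png",cv2.resize(np.hstack([a,b]),(800,int(575*800/(a.shape[1]+b.shape[1])))))
E
```

```text
clock: 16.87
position: [0.5361, 0.293, 0.2242]
eef_rot: [-0.559, 0.166, 0.803, 0.119]
wrist_force: [1.4, 0.1, 1.2]
width: 0.0855
grasp_force: 0.0
t16.87 p [0.5361 0.293  0.2242] j [ 0.134  0.806  1.177  0.654  2.208 -0.941] head 156.3 phi 20.3 yz 0.006 F [1.4 0.1 1.2] w 0.0855 g 0.0
```

View pics/c6.png

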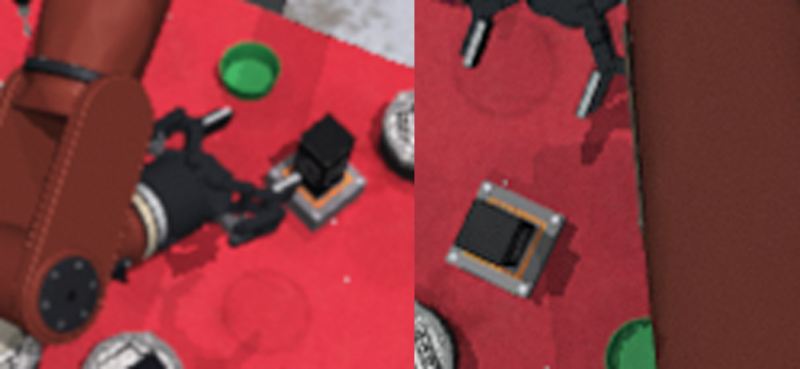

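```bash
python3 -m inch '{"xyz":[[0.2,0,-0.05],[0.4,-0.1,-0.05],[0.5,-0.3,-0.05],[0.5,-0.6,-0.05],[0.5,-0.8,-0.05],[0.5,-0.8,-0.05],[0.5,-0.8,-0.05],[0.5,-0.8,-0.05]],"dr":[[0,0,0],[0,0,0],[0,0,0],[0,0,0],[0,0,0],[0,0,0],[0,0,0],[0,0,0]],"fingers":[1,1,1,1,1,1,1,1]}' 20; python3 - <<'E'
from h import *
status()
i=capture('side'); t=capture('top')
a=cv2.resize(i,(400,300)); b=cv2.resize(t,(400,300))
c=cv2.resize(i[145:255,200:333],(400,300)); d=cv2.resize(t[120:250,160:333],(400,300))
cv2.imwrite("pics/c7.png",np.vstack([np.hstack([a,b]),np.hstack([c,d])]))
E
```

```text
clock: 17.63
position: [0.4226, 0.1189, 0.3375]
eef_rot: [-0.566, 0.171, 0.799, 0.116]
wrist_force: [0.6, -0.4, -0.1]
width: 0.0856
grasp_force: 0.0
t17.63 p [0.4226 0.1189 0.3375] j [-0.097  0.43   1.531  0.424  2.349 -1.147] head 156.3 phi 19.5 yz -0.007 F [ 0.6 -0.4 -0.1] w 0.0856 g 0.0
```

View pics/c7.png

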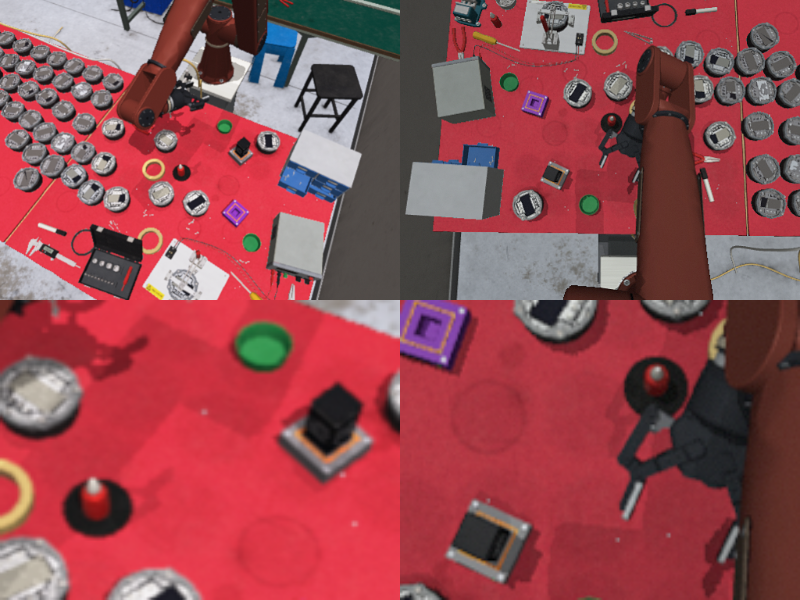

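```bash
python3 -m inch '{"xyz":[[0,0.2,0],[0,0.4,0],[0,0.5,0],[0,0.5,0],[0,0.5,0],[0,0.5,0]],"dr":[[0,0,0],[0,0,0],[0,0,0],[0,0,0],[0,0,0],[0,0,0]],"fingers":[1,1,1,1,1,1]}' 20; python3 - <<'E'
from h import *
status(); hand_in()
E
```

```text
clock: 18.23
position: [0.4738, 0.2378, 0.3363]
eef_rot: [-0.565, 0.168, 0.8, 0.115]
wrist_force: [-0.3, -0.4, -0.7]
width: 0.0855
grasp_force: 0.0
t18.23 p [0.4738 0.2378 0.3363] j [ 0.073  0.553  1.356  0.633  2.315 -0.931] head 156.7 phi 19.6 yz -0.005 F [-0.3 -0.4 -0.7] w 0.0855 g 0.0
the job is handed in; nothing more can be done
```

I handed the job in at 18.2 s: the red bottle stands upright in the middle of the black mat and the battery pack is upright in the grey dock with its plug fully home, with the arm clear of both and nothing else seen to have moved.

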